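# Put the condiment caddies right

### The arm

A 6-joint arm with a two-finger parallel gripper is mounted at the origin on a cart in front of the work surface, level with it; the furniture and walls round the work are solid. World frame = base frame: x ahead of the robot, y to its left, z up, the work surface at z = 0. Lengths are in mm, angles in degrees, forces in N, time in s.
With the tool pointing down it reaches from about 300 to 850 mm from the base axis. Payload 4.2 kg.
Tool frame: the origin (TCP) lies between the finger pads; the fingertips stand 22 mm ahead of it and the grasp point (between the pads) lies 3 mm ahead of it (env.finger_overhang is the distance from the TCP to the fingertips, in mm); z points along the fingers, y is the line along which they close (so a half turn about z gives the same grasp; the last joint's range is limited). The gripper opens to 91 mm and grips with 3 to 60 N. Pads are 32 mm wide; open, the fingers measure 118 mm over their backs; the gripper's body (76 mm by 178 mm) begins 60 mm behind the grasp point.
Start: joints at [72.766, 18.312, 89.639, -0, 72.044, -1.146], TCP at [159.348, 552.494, 235.976] pointing down, gripper open.
Joint ranges: [-177.97, 177.97], [-48.28, 115.42], [12.27, 149.76], [-77.06, 257.06], [2.81, 150.46], [-146.56, 146.56]. Speed limits (degrees/s): [147.25, 147.25, 180, 180, 180, 180].

### API

Orientations are given as [roll, pitch, yaw] about the fixed x, y, z axes, in that order (R = Rz(yaw) Ry(pitch) Rx(roll)).
In Python, from workcell import state, cams, ticket, look_for, outline_of, env gives the robot as it stands.
- The arm moves only by the tool servo_tool, never from a script. Its argument "steps" is a list of rows, each a list of 3 entries, a list of its own where there are three numbers: the closure in counts, from 0 (fully open) to 255 (shut), then the shift along the tool's x, y, z in mm, then the turn, a rotation vector about the tool's x, y, z in rad. A call has exactly 10 rows; each row shifts and turns the commanded pose from where the row before left it, along the tool's axes as they then stand; what a row does not reach is not made up. A row lasts 1/10 s, in which the tool goes at most 50 mm and 8.59 degrees, less where a joint would pass 70% of its speed; a pose out of reach is approached as far as the arm can. A call with a gripper value outside its range is refused whole. The fingers move at their own pace and stop on an object; "squeeze" is the grip in N (left out, the last holds). Time passes only in rows, so rows that do not move let the fingers close, or fill a call up. It gives the time, the measured TCP pose, the force, the opening and the grip force at its end, in the units of the state.
- state(): the state, without advancing time (a new reading comes with each control period).
- cams.grab_frame(name): name is "scene" or "side" or "wrist"; returns a dict with "color" (480x640x3 uint8, red, green, blue), "z_map" (480x640 float32, mm along the optical axis (not along the pixel's ray), 0 where there is no reading), "fovy" (degrees; the focal length in pixels is half the picture's height over the tangent of half this angle, whatever the lens; pixels are square), "cx", "cy" (the principal point, pixels), "k1" (the pictures are not rectified: a ray, as slopes to the right and down, at radius r is drawn at 1 + k1 r^2 times it, then the intrinsics apply), "eye" and "rotation" of the camera in the world; the wrist camera has in their place "tool_from_camera" (4x4, takes a point from camera to tool coordinates, whose origin is the TCP and whose axes are the flange's). Camera axes: x right, y up, looking along -z (the intrinsics and any distortion apply to the point x, -y, -z); pixel columns grow to the right and rows downward; lengths in mm; the calibration is good to about 2 mm. A picture is of the moment at which its call begins: read the wrist's pose just before it.
- ticket.job_done(): hands the job in; it is judged then, once.
Trained networks look in a picture, given as the dict that the camera call returned (one of the last four; its "shot" number tells which), for a name from the list of things; names that differ only in an ending like _2 or _b are one class to them, and where a whole thing is asked for, a point or a joint stands for the part that bears it (a point fixed in the world has none). Each returns a list of dicts, best first, with "confidence" (0 to 1); they miss things now and then, are a little off and sometimes report something else, mostly with a low value. They report only what shows in the picture. A call takes as long as a camera call.
- look_for(picture, thing): "at" ([column, row] in pixels, amid what is visible of it).
- outline_of(picture, thing): "pixels" (480x640 bool, what is visible of it) and "at" ([column, row] in pixels, amid what is visible of it).
The state is a dict: "time_s": time; "qpos": joint angles; "qvel": joint speeds; "effort": joint torques, N m; "ee_pos": TCP position; "ee_rot": TCP orientation; "force": force on the tool from outside, world axes, zero at the start; "torque": the same for the moment, N m; "gripper_width": finger opening in mm; "gripper_force": force on a finger pad.
Only numpy, scipy, OpenCV 4.12 (cv2) and the standard library are available. Lean on these libraries where they do the work, as an engineer would, in place of code of your own. Each camera call takes 0.05 s, during which the arm holds its last target. There are 200 camera calls.

### The job

Three things were put back into the wrong caddies after the meal. Change them round so that each caddy holds its pair again: the pepper mill beside the salt shaker, the red-capped spice jar beside the gold-capped one, and the ketchup beside the brown-sauce bottle, each standing upright on the floor of the near cell that its partner leaves free. Every cell is taken, so the empty chopping board is there for setting one aside; keep everything upright, and leave the three partners standing in their far cells.

Things in the scene. Friction and masses are not known exactly. Their poses are not given: they have to be found in the camera images.
- cruet_caddy: Fixed open beech tray, 2 cells in a row along its x (x away from robot within 0.2 rad). Origin under the divider, on the worktop. 88 mm wide; 7 mm walls, sides 46, ends 60 mm high; cell floors z=8. Near cell (-x) 98x74 mm, centre x=-52.5; far cell 74x74, centre x=+40.5. For the salt shaker (far cell) and pepper mill; at the start the ketchup is in its near cell. Dark grip strip on each end.
- spice_caddy: Fixed open beech tray, 2 cells in a row along its x (x away from robot within 0.2 rad). Origin under the divider, on the worktop. 88 mm wide; 7 mm walls, sides 46, ends 48 mm high; cell floors z=8. Both cells 74x74 mm, centres x=-40.5 (near) and +40.5 (far); the shortest caddy. For the two spice jars (gold-capped one in far cell); at the start the pepper mill is in its near cell.
- sauce_caddy: Fixed open beech tray, 2 cells in a row along its x (x away from robot within 0.2 rad). Origin under the divider, on the worktop. 88 mm wide; 7 mm walls, sides 46, ends 48 mm high; cell floors z=8. Near cell (-x) 98x74 mm, centre x=-52.5; far cell 74x74, centre x=+40.5. For the two sauce bottles (brown sauce in far cell); at the start the red-capped spice jar is in its near cell.
- board: Fixed chopping board, empty: the clear spot. 200 mm along its x (away from the robot within 0.2 rad) by 130 mm, top at z=14 mm; origin at the centre of its underside. It and the three caddies stand side by side in any order, about 240 mm apart; a peeler, a teaspoon and a pen (up to 18 mm high) lie on the worktop between them.
- ketchup: To be moved. Green squeeze bottle, upright, 188 mm high, 0.3 to 0.52 kg; flat body 53 mm (x) by 88 mm (y). Round white cap 46 mm across, 162 to 188 mm above the base, on the axis: grip there. Origin at the centre of the base, z up. Its y (long) side lies along the caddy's row at the start (within 0.1 rad), and must again in its right cell.
- pepper_mill: To be moved. Turned wooden pepper mill, upright, round, 170 mm high, 58 mm across at the base, 0.13 to 0.24 kg. Head 50 mm across, 123 to 159 mm above the base (does not turn: grip there), small knob on top. Origin at the centre of the base, z up.
- jar_red: To be moved. Small glass spice jar with a red cap, upright, round, 45 mm across, 106 mm high (cap from 85 mm up), 0.08 to 0.15 kg. Origin at the centre of the base, z up.
- salt_shaker: Stays. Glass salt shaker with a grey top, 44 mm across, 90 mm high, upright in the far cell of the cruet caddy. Origin at the centre of the base.
- jar_gold: Stays. Glass spice jar with a gold cap, 42 mm across, 96 mm high, upright in the far cell of the spice caddy. Origin at the centre of the base.
- brown_sauce: Stays. Dark sauce bottle with a green cap, 56 mm across, narrowing towards the neck, 214 mm high, upright in the far cell of the sauce caddy. Origin at the centre of the base.

How it is judged:
By the outcome, as a careful person would: the job done as asked, in the order asked, and still so for the second after the job is handed in, with the robot touching nothing.
It also fails if it takes over 122 s, if anything falls off the work surface, if the arm or the gripper's body presses on something with over 40 N, if the wrist force passes 120 N, or if a joint passes its speed limit or range.

## Working session

There is one attempt and no reset: what is moved stays moved. The work goes in short steps, Python scripts to look and compute and a tool call to move; the robot and the scene stay as the last step left them, time stands still between calls to the robot, and variables do not carry over. Pictures are saved under pics/ and viewed, at most 14 in all, crops included, and the job is handed in when it is done.

Besides the shell and the picture viewer there is one more tool, called in YAML: its name, and indented under it one key for each argument. servo_tool: Moves the arm, as the interface text tells. Its arguments: {"type":"object","properties":{"steps":{"type":"array","items":{"type":"array"}},"squeeze":{"type":"number"}},"required":["steps"]}

```bash
mkdir -p pics; ls; cat > h.py <<'E'
import numpy as np, cv2
from workcell import state, cams, ticket, look_for, outline_of, env
from scipy.spatial.transform import Rotation as Ro
def K(p):
    f=240/np.tan(np.radians(p["fovy"])/2)
    return np.array([[f,0,p["cx"]],[0,f,p["cy"]],[0,0,1.]]),np.array([p["k1"],0,0,0,0.])
def pose(p,st=None):
    if "eye" in p: 
        R=np.array(p["rotation"]); R=R if R.shape==(3,3) else Ro.from_euler('xyz',R,degrees=True).as_matrix()
        return R,np.array(p["eye"])
    T=np.array(p["tool_from_camera"]); W=Ro.from_euler('xyz',st["ee_rot"],degrees=True).as_matrix()
    return W@T[:3,:3], W@T[:3,3]+np.array(st["ee_pos"])
def cloud(p,mask,st=None):
    k,d=K(p); v,u=np.nonzero(mask&(p["z_map"]>0)); z=p["z_map"][v,u]
    n=cv2.undistortPoints(np.c_[u,v].astype(np.float64)[:,None],k,d)[:,0]
    R,t=pose(p,st); return (np.c_[n[:,0]*z,-n[:,1]*z,-z])@R.T+t
def proj(p,X,st=None):
    R,t=pose(p,st); c=(np.atleast_2d(X)-t)@R; c=c*[1,-1,-1]
    k,d=K(p); return cv2.projectPoints(c,np.zeros(3),np.zeros(3),k,d)[0][:,0]
def save(n,p): cv2.imwrite(f"pics/{n}.png",p["color"][:,:,::-1])
E
python3 - <<'E'
from h import *
print(state())
for c in ["scene","side"]:
    p=cams.grab_frame(c); save(c,p); print(c,p["eye"],p["rotation"],p["fovy"],p["k1"])
    for n in "ketchup pepper_mill jar_red salt_shaker jar_gold brown_sauce cruet_caddy spice_caddy sauce_caddy board".split():
        r=outline_of(p,n)
        for o in r[:2]:
            X=cloud(p,o["pixels"])
            if len(X)<5: print(n,o["confidence"],o["at"],len(X)); continue
            print(n,round(o["confidence"],2),np.round(o["at"]),len(X),np.round(np.percentile(X,2,0)),np.round(np.median(X,0)),np.round(np.percentile(X,98,0)))
E
```

```text
pics
{'time_s': 0.0, 'qpos': array([ 7.27654834e+01,  1.83505573e+01,  8.97091551e+01, -8.33993816e-04,
        7.20426650e+01, -1.14464368e+00]), 'qvel': array([-0.04297246, -0.09667718,  0.07404873, -0.04998713, -0.05714109,
       -0.0101935 ]), 'effort': array([ 1.38530289e-03, -4.12476289e+01, -2.31965178e+01,  7.27747497e-02,
        4.56528284e-02, -1.47211172e-04]), 'ee_pos': array([159.20568593, 552.01529598, 235.11248295]), 'ee_rot': array([-1.79897627e+02, -1.25239080e-03,  1.63910384e+02]), 'force': array([ 0.72329275, -0.32195861, -0.96517627]), 'torque': array([-0.02907155, -0.0151019 ,  0.01333337]), 'gripper_force': 0.0, 'gripper_width': 91.12290654598277}
scene [-196.71632679 -902.51430891  963.02027951] [ 51.2637228   -0.49932534 -39.69926611] 44.94277035861696 -0.05568629008775683
ketchup 0.77 [230. 161.] 1282 [475. 328.  40.] [505. 338. 114.] [551. 372. 196.]
pepper_mill 0.55 [339. 242.] 1022 [ 500. -133.   28.] [ 513. -121.  102.] [541. -93. 168.]
jar_red 0.59 [267. 211.] 620 [453. 104.  19.] [468. 115.  79.] [505. 149. 117.]
salt_shaker 0.75 [254. 160.] 307 [581
[... 744 characters left out ...]
936248744 -0.15149305513897338
ketchup 0.95 [347. 322.] 2380 [475. 349.  34.] [512. 383. 119.] [548. 391. 197.]
pepper_mill 0.67 [342. 209.] 856 [ 504. -154.   18.] [525. -88. 103.] [552. -76. 169.]
jar_red 0.88 [362. 268.] 624 [456. 117.  40.] [477. 149.  87.] [498. 158. 117.]
cruet_caddy 0.61 [371. 356.] 483 [454. 331.   6.] [466. 402.  40.] [500. 411.  61.]
spice_caddy 0.7 [362. 271.] 597 [456. 119.  42.] [476. 149.  87.] [497. 158. 117.]
spice_caddy 0.56 [350. 236.] 555 [ 476. -179.    3.] [504. -63.  28.] [552. -53.  50.]
sauce_caddy 0.75 [362. 284.] 972 [427.  78.   1.] [470. 147.  32.] [552. 185.  50.]
board 0.86 [354. 191.] 766 [ 432. -429.    1.] [ 485. -341.   14.] [594. -97. 148.]
```

View pics/scene.png

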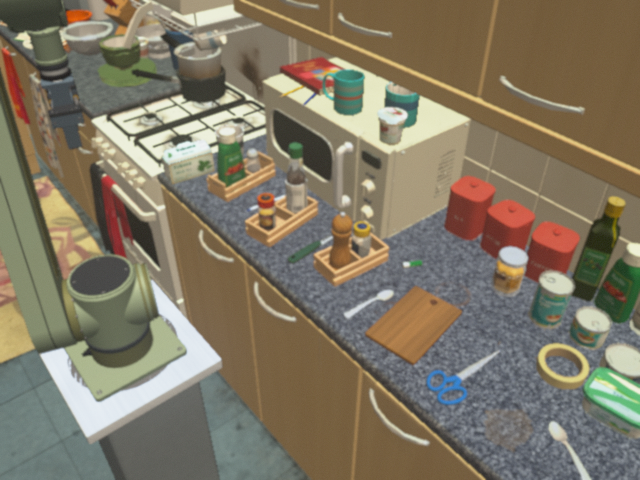

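View pics/side.png

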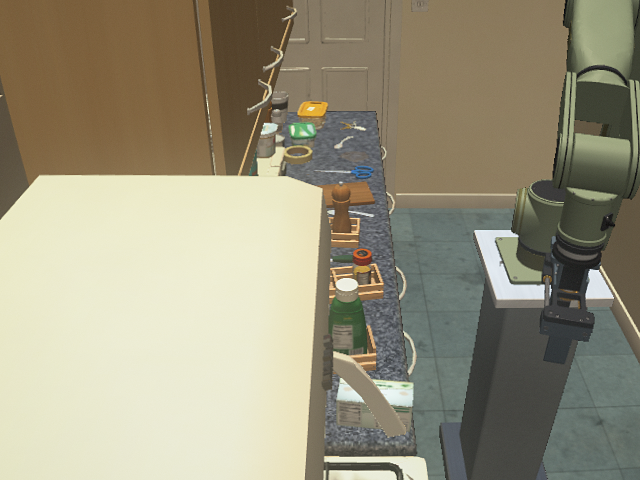

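The scene shows, from left to right: cruet caddy (243,180), sauce caddy (282,221), spice caddy (352,261) and empty board (411,321). The side view agrees, and a microwave stands behind the left caddies. I'll raise the arm and move over the cruet caddy for a closer look, fitting the caddy poses as I go.

servo_tool:
  steps:
    - [0, [0, 0, -48], [0, 0, -0.14]]
    - [0, [0, 0, -48], [0, 0, -0.14]]
    - [0, [0, 0, -48], [0, 0, 0]]
    - [0, [0, 0, -46], [0, 0, 0]]
    - [0, [-35, -26, 0], [0, 0, 0]]
    - [0, [-35, -26, 0], [0, 0, 0]]
    - [0, [-35, -26, 0], [0, 0, 0]]
    - [0, [-35, -26, 0], [0, 0, 0]]
    - [0, [-35, -26, 0], [0, 0, 0]]
    - [0, [-35, -26, 0], [0, 0, 0]]

```text
time_s: 2.1
ee_pos: [370.4, 395.0, 426.1]
ee_rot: [180.0, 0.0, 180.0]
force: [-0.6, -0.0, -0.1]
gripper_width: 91.2
gripper_force: 0.0
```

```bash
cat >> h.py <<'E'
def rect(X,lo,hi):
    s=X[(X[:,2]>lo)&(X[:,2]<hi)][:,:2].astype(np.float32)
    if len(s)<10: return None
    c,wh,a=cv2.minAreaRect(s); b=np.radians(a)
    if wh[0]<wh[1]: b+=np.pi/2; wh=wh[::-1]
    b=(np.degrees(b)+90)%180-90
    return np.round(c,1),np.round(wh,1),round(b,2)
E
python3 - <<'E'
from h import *
st=state(); p=cams.grab_frame("wrist"); save("w1",p)
print(st["ee_pos"],st["ee_rot"],st["qpos"]); print(np.round(p["tool_from_camera"],3),p["fovy"])
for n in ["cruet_caddy","sauce_caddy","ketchup","salt_shaker"]:
  for o in outline_of(p,n)[:1]:
    X=cloud(p,o["pixels"],st); print(n,round(o["confidence"],2),np.round(o["at"]),np.round(np.percentile(X,2,0)),np.round(np.percentile(X,98,0)),rect(X,42,64))
p=cams.grab_frame("scene")
for n in ["cruet_caddy","sauce_caddy","spice_caddy","board"]:
  for o in outline_of(p,n)[:2]:
    X=cloud(p,o["pixels"]); print(n,round(o["confidence"],2),np.round(o["at"]),rect(X,*((40,64) if n!="board" else (8,18))))
E
```

```text
[370.36235342 395.04276622 426.13090551] [1.79974081e+02 1.84589398e-02 1.79962363e+02] [ 4.56271226e+01  1.20916714e+01  7.15930422e+01  4.93997078e-03
  9.62838477e+01 -4.43347023e+01]
[[-1.00000e-03  9.66000e-01  2.60000e-01  7.46220e+01]
 [ 1.00000e+00  1.00000e-03  0.00000e+00 -6.62000e-01]
 [ 0.00000e+00  2.60000e-01 -9.66000e-01 -1.48122e+02]
 [ 0.00000e+00  0.00000e+00  0.00000e+00  1.00000e+00]] 71.22473090359847
cruet_caddy 0.94 [315. 277.] [452. 319.   5.] [646. 419.  60.] (array([551.2, 371.4]), array([193. ,  88.3]), np.float64(8.1))
sauce_caddy 0.7 [181. 251.] [425.  80.   5.] [563. 174.  47.] (array([484.5, 126.4]), array([111.6,  87.6]), np.float64(10.22))
ketchup 0.68 [296. 284.] [469. 337.  20.] [515. 385. 182.] (array([493.6, 347.1]), array([75.5, 52.9]), np.float64(-63.28))
salt_shaker 0.57 [307. 344.] [593. 364.  87.] [609. 391.  97.] None
cruet_caddy 0.63 [244. 182.] (array([554.5, 366.9]), array([198.9,  95.1]), np.float64(8.46))
cruet_caddy 0.22 [410. 323.] None
sauce_caddy 0.57 [281. 219.] (array([526.9, 129.5]), array([196.3,  97. ]), np.float64(9.55))
spice_caddy 0.89 [352. 262.] (array([ 562.2, -109.6]), array([174.1,  93.9]), np.float64(-4.47))
board 0.89 [411. 321.] (array([ 535.3, -353.4]), array([204.7, 132.9]), np.float64(10.26))
```

servo_tool:
  steps:
    - [0, [0, -38, 0], [0, 0, 0]]
    - [0, [0, -38, 0], [0, 0, 0]]
    - [0, [0, -38, 0], [0, 0, 0]]
    - [0, [0, -38, 0], [0, 0, 0]]
    - [0, [0, -38, 0], [0, 0, 0]]
    - [0, [0, -38, 0], [0, 0, 0]]
    - [0, [0, -38, 0], [0, 0, 0]]
    - [0, [0, -38, 0], [0, 0, 0]]
    - [0, [0, -38, 0], [0, 0, 0]]
    - [0, [0, -38, 0], [0, 0, 0]]

```text
time_s: 3.6
ee_pos: [368.5, 15.5, 426.2]
ee_rot: [180.0, 0.1, -179.9]
force: [0.5, -0.3, 0.5]
gripper_width: 91.0
gripper_force: 0.0
```

```bash
cat >> h.py <<'E'
def top(p,n,st,h):
    """centre of the upper ring/face: points within h of the top -> minEnclosingCircle"""
    for o in outline_of(p,n)[:1]:
        X=cloud(p,o["pixels"],st); z=np.percentile(X[:,2],99); s=X[X[:,2]>z-h]
        c,r=cv2.minEnclosingCircle(s[:,:2].astype(np.float32))
        print(n,round(o["confidence"],2),"top",round(z),"circ",np.round(c,1),round(r,1),len(s))
E
python3 - <<'E'
from h import *
st=state(); p=cams.grab_frame("wrist"); save("w2",p)
print(st["ee_pos"],st["ee_rot"])
for n in ["sauce_caddy","spice_caddy","board"]:
  for o in outline_of(p,n)[:2]:
    X=cloud(p,o["pixels"],st); print(n,round(o["confidence"],2),np.round(o["at"]),np.round(np.percentile(X,2,0)),np.round(np.percentile(X,98,0)),rect(X,*((42,64) if n!="board" else (8,18))))
top(p,"pepper_mill",st,40); top(p,"jar_red",st,20); top(p,"brown_sauce",st,20); top(p,"jar_gold",st,10)
E
```

```text
[368.45625208  15.46093416 426.18593426] [ 1.79992590e+02  5.63191826e-02 -1.79945847e+02]
sauce_caddy 0.63 [374. 258.] [425.  76.  -0.] [567. 162.  47.] (array([492. , 126.6]), array([125.8,  87. ]), np.float64(9.87))
sauce_caddy 0.2 [247. 345.] [ 587. -131.    0.] [681. -87. 105.] None
spice_caddy 0.56 [266. 275.] [ 473. -150.    5.] [641. -60.  47.] (array([ 559.3, -107.2]), array([169.4,  85.5]), np.float64(-4.62))
board 0.68 [118. 255.] [ 429. -422.    5.] [ 563. -284.   15.] (array([ 509.4, -355. ]), array([155.5, 131.8]), np.float64(9.32))
pepper_mill 0.56 top 150 circ [442.  -59.8] 81.9 191
jar_red 0.88 top 115 circ [473.8 129.7] 21.9 572
brown_sauce 0.7 top 472 circ [341.1  32.6] 1.4 12
jar_gold 0.77 top 105 circ [ 594.5 -104.8] 19.7 287
```

View pics/w2.png

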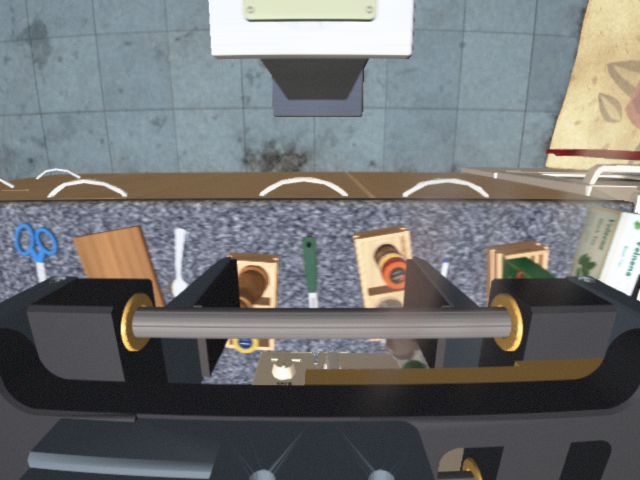

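The wrist view (robot at the top) shows the board (118,258), the spice caddy with the mill (250,287) and gold jar (245,343), the sauce caddy with the red jar (392,270), and the ketchup (525,270). The first set-aside is the mill, so I'll take a closer look at it.

servo_tool:
  steps:
    - [0, [-18, -24, 16], [0, 0, 0]]
    - [0, [-18, -24, 16], [0, 0, 0]]
    - [0, [-18, -24, 16], [0, 0, 0]]
    - [0, [-18, -24, 16], [0, 0, 0]]
    - [0, [-18, -24, 16], [0, 0, 0]]
    - [0, [0, 0, 0], [0, 0, 0]]
    - [0, [0, 0, 0], [0, 0, 0]]
    - [0, [0, 0, 0], [0, 0, 0]]
    - [0, [0, 0, 0], [0, 0, 0]]
    - [0, [0, 0, 0], [0, 0, 0]]

```text
time_s: 5.0
ee_pos: [458.7, -103.0, 346.8]
ee_rot: [-180.0, 0.1, -180.0]
force: [-0.6, -0.1, 0.9]
gripper_width: 91.5
gripper_force: 0.0
```

```bash
python3 - <<'E'
from h import *
st=state(); p=cams.grab_frame("wrist"); save("w3",p)
print(st["ee_pos"],st["ee_rot"])
for n in ["pepper_mill"]:
  for o in outline_of(p,n)[:2]:
    X=cloud(p,o["pixels"],st); print(round(o["confidence"],2),np.round(o["at"]))
    for lo,hi in [(30,60),(131,167),(168,185)]:
      s=X[(X[:,2]>lo)&(X[:,2]<hi)]; 
      if len(s)>5:print(lo,hi,len(s),np.round(np.percentile(s,[1,99],0),1).tolist(), cv2.minEnclosingCircle(s[:,:2].astype(np.float32)))
for o in outline_of(p,"spice_caddy")[:1]: print(o["confidence"],rect(cloud(p,o["pixels"],st),42,52))
E
```

```text
[ 458.67612741 -103.04796887  346.75026703] [-1.79987093e+02  9.01037649e-02 -1.79977975e+02]
0.87 [318. 263.]
30 60 282 [[496.5, -132.1, 31.9], [530.5, -80.6, 59.8]] ((530.2125244140625, -100.2229995727539), 36.190277099609375)
131 167 1431 [[500.2, -130.8, 139.9], [542.9, -85.3, 166.1]] ((524.3373413085938, -108.14054870605469), 24.775392532348633)
168 185 108 [[519.2, -113.5, 171.0], [529.6, -103.2, 177.8]] ((524.4142456054688, -108.383544921875), 5.908709526062012)
0.75 [301. 245.]
30 60 1470 [[473.3, -154.1, 30.8], [609.2, -61.1, 48.3]] ((543.84716796875, -107.22801971435547), 80.83576202392578)
131 167 24 [[512.8, -132.2, 143.1], [541.4, -84.3, 155.7]] ((524.3538208007812, -108.14070892333984), 24.771194458007812)
0.94 (array([ 544.3, -107.4]), array([138.8,  88.2]), np.float64(-3.59))
```

View pics/w3.png

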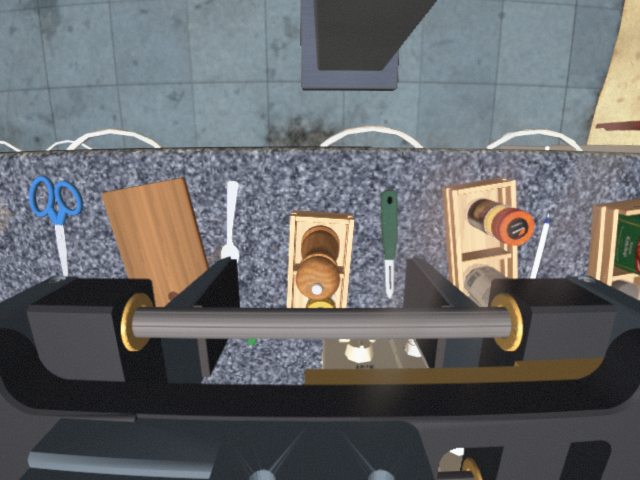

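Mill head is at (524.3, -108.2) with radius 24.8, visible at (318,275) between the fingers. I'll go down and grip it.

servo_tool:
  steps:
    - [0, [-33, -3, 0], [0, 0, 0]]
    - [0, [-33, -2, 0], [0, 0, 0]]
    - [0, [0, 0, 35], [0, 0, 0]]
    - [0, [0, 0, 40], [0, 0, 0]]
    - [0, [0, 0, 40], [0, 0, 0]]
    - [0, [0, 0, 40], [0, 0, 0]]
    - [0, [0, 0, 40], [0, 0, 0]]
    - [0, [0, 0, 0], [0, 0, 0]]
    - [0, [0, 0, 0], [0, 0, 0]]
    - [255, [0, 0, 0], [0, 0, 0]]
  squeeze: 25

```text
time_s: 6.15
ee_pos: [526.5, -109.2, 153.4]
ee_rot: [-179.9, 0.3, 180.0]
force: [-0.4, 0.3, 0.8]
gripper_width: 85.8
gripper_force: 0.0
```

servo_tool:
  steps:
    - [255, [0, 0, 0], [0, 0, 0]]
    - [255, [0, 0, 0], [0, 0, 0]]
    - [255, [0, 0, 0], [0, 0, 0]]
    - [255, [0, 0, 0], [0, 0, 0]]
    - [255, [0, 0, 0], [0, 0, 0]]
    - [255, [0, 0, 0], [0, 0, 0]]
    - [255, [0, 0, 0], [0, 0, 0]]
    - [255, [0, 0, 0], [0, 0, 0]]
    - [255, [0, 0, 0], [0, 0, 0]]
    - [255, [0, 0, 0], [0, 0, 0]]

```text
time_s: 7.15
ee_pos: [525.0, -108.7, 151.1]
ee_rot: [180.0, 0.0, 180.0]
force: [-0.2, 2.2, 3.1]
gripper_width: 46.7
gripper_force: 25.0
```

servo_tool:
  steps:
    - [255, [0, 0, -20], [0, 0, 0]]
    - [255, [0, 0, -30], [0, 0, 0]]
    - [255, [0, 0, -40], [0, 0, 0]]
    - [255, [2.5, -41, 0], [0, 0, 0]]
    - [255, [2.5, -41, 0], [0, 0, 0]]
    - [255, [2.5, -41, 0], [0, 0, 0]]
    - [255, [2.5, -41, 0], [0, 0, 0]]
    - [255, [2.5, -41, 0], [0, 0, 0]]
    - [255, [2.5, -42, 0], [0, 0, 0]]
    - [255, [0, 0, 0], [0, 0, 0]]

```text
time_s: 8.15
ee_pos: [508.3, -360.8, 239.1]
ee_rot: [-179.9, -0.1, 179.7]
force: [-0.1, 0.9, -1.8]
gripper_width: 46.4
gripper_force: 25.0
```

servo_tool:
  steps:
    - [255, [0, 0, 0], [0, 0, 0]]
    - [255, [0, 0, 30], [0, 0, 0]]
    - [255, [0, 0, 25], [0, 0, 0]]
    - [255, [0, 0, 15], [0, 0, 0]]
    - [255, [0, 0, 4], [0, 0, 0]]
    - [255, [0, 0, 4], [0, 0, 0]]
    - [255, [0, 0, 0], [0, 0, 0]]
    - [255, [0, 0, 0], [0, 0, 0]]
    - [255, [0, 0, 0], [0, 0, 0]]
    - [255, [0, 0, 0], [0, 0, 0]]

```text
time_s: 9.15
ee_pos: [509.9, -355.9, 163.6]
ee_rot: [-180.0, 0.1, 180.0]
force: [0.8, 0.7, -1.4]
gripper_width: 46.6
gripper_force: 25.0
```

```bash
python3 - <<'E'
from h import *
st=state(); print(st["ee_pos"],st["force"],st["gripper_width"]); p=cams.grab_frame("scene"); cv2.imwrite("pics/s2.png",cv2.resize(p["color"][180:380,300:520,::-1],None,fx=2.5,fy=2.5))
E
```

```text
[ 509.85517882 -355.93840549  163.56401065] [ 0.75606742  0.65845374 -1.36007424] 46.59369928436442
```

View pics/s2.png

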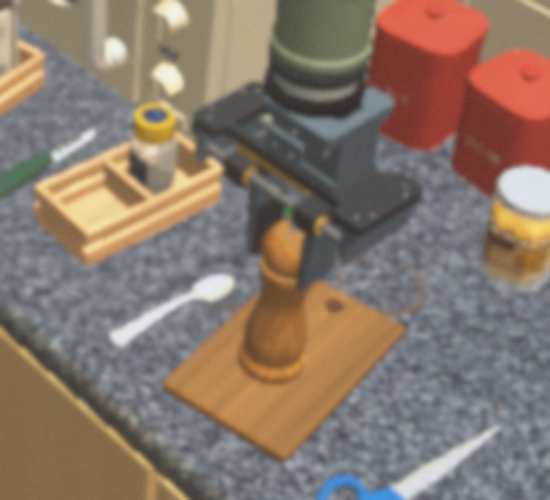

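The mill hangs upright about 6 mm above the board, and the near spice cell is empty. I'll set it down gently and release.

servo_tool:
  steps:
    - [255, [0, 0, 2], [0, 0, 0]]
    - [255, [0, 0, 2], [0, 0, 0]]
    - [255, [0, 0, 2], [0, 0, 0]]
    - [255, [0, 0, 1], [0, 0, 0]]
    - [255, [0, 0, 0], [0, 0, 0]]
    - [255, [0, 0, 0], [0, 0, 0]]
    - [255, [0, 0, 0], [0, 0, 0]]
    - [255, [0, 0, 0], [0, 0, 0]]
    - [255, [0, 0, 0], [0, 0, 0]]
    - [255, [0, 0, 0], [0, 0, 0]]

```text
time_s: 10.2
ee_pos: [510.2, -355.8, 157.1]
ee_rot: [-180.0, 0.1, 179.9]
force: [0.1, 2.0, 5.6]
gripper_width: 46.7
gripper_force: 25.0
```

servo_tool:
  steps:
    - [0, [0, 0, 0], [0, 0, 0]]
    - [0, [0, 0, 0], [0, 0, 0]]
    - [0, [0, 0, 0], [0, 0, 0]]
    - [0, [0, 0, 0], [0, 0, 0]]
    - [0, [0, 0, 0], [0, 0, 0]]
    - [0, [0, 0, -30], [0, 0, 0]]
    - [0, [0, 0, -40], [0, 0, 0]]
    - [0, [0, 0, -40], [0, 0, 0]]
    - [0, [0, 0, -30], [0, 0, 0]]
    - [0, [10, 40, -10], [0, 0, 0]]

```text
time_s: 11.2
ee_pos: [501.6, -319.4, 308.9]
ee_rot: [-179.7, 0.4, 179.8]
force: [-0.0, 0.7, -0.8]
gripper_width: 91.1
gripper_force: 0.0
```

servo_tool:
  steps:
    - [0, [9, 45, 0], [0, 0, 0]]
    - [0, [9, 45, 0], [0, 0, 0]]
    - [0, [9, 45, 0], [0, 0, 0]]
    - [0, [9, 45, 0], [0, 0, 0]]
    - [0, [9, 45, 0], [0, 0, 0]]
    - [0, [9, 45, 0], [0, 0, 0]]
    - [0, [9, 44, 0], [0, 0, 0]]
    - [0, [9, 44, 0], [0, 0, 0]]
    - [0, [9, 44, 0], [0, 0, 0]]
    - [0, [9, 44, 0], [0, 0, 0]]

```text
time_s: 12.2
ee_pos: [409.3, 131.9, 306.2]
ee_rot: [180.0, 0.0, 179.9]
force: [0.4, 0.5, -1.1]
gripper_width: 91.1
gripper_force: 0.0
```

```bash
python3 - <<'E'
from h import *
st=state(); p=cams.grab_frame("wrist"); save("w4",p)
print(st["ee_pos"],st["ee_rot"],st["qpos"])
top(p,"jar_red",st,20); top(p,"brown_sauce",st,20)
for o in outline_of(p,"sauce_caddy")[:2]: print(o["confidence"],np.round(o["at"]),rect(cloud(p,o["pixels"],st),42,52))
q=cams.grab_frame("scene"); top(q,"pepper_mill",None,40)
E
```

```text
[409.29074467 131.865776   306.15055945] [1.79987778e+02 4.78410904e-02 1.79941518e+02] [ 1.63267745e+01  2.61745702e+00  9.94283164e+01 -1.80982449e-03
  7.79048806e+01 -7.36143706e+01]
jar_red 0.8 top 115 circ [473.8 130.3] 22.3 1342
brown_sauce 0.93 top 147 circ [572.6 140.1] 25.7 598
0.96 [302. 260.] (array([524.7, 132.6]), array([192.1,  88.2]), np.float64(9.74))
pepper_mill 0.86 top 181 circ [ 509.3 -357.5] 24.4 438
```

View pics/w4.png

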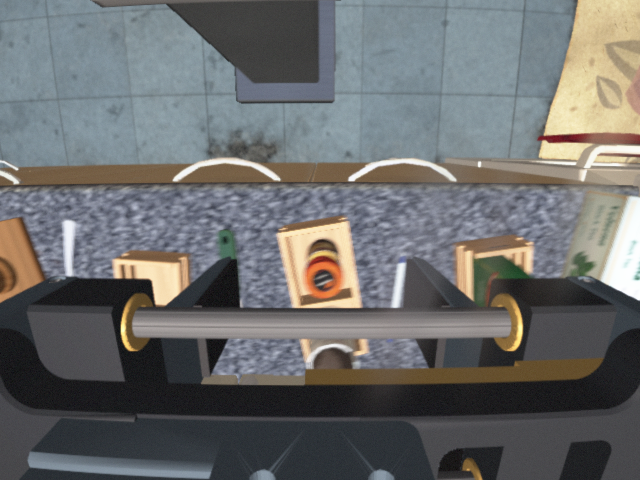

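The red jar shows at (325,278), top centre (473.8, 130.3). The mill stands upright on the board. Next I'll grip the jar.

servo_tool:
  steps:
    - [0, [-32, -1, 0], [0, 0, 0]]
    - [0, [-32.5, -0.6, 0], [0, 0, 0]]
    - [0, [0, 0, 40], [0, 0, 0]]
    - [0, [0, 0, 45], [0, 0, 0]]
    - [0, [0, 0, 45], [0, 0, 0]]
    - [0, [0, 0, 45], [0, 0, 0]]
    - [0, [0, 0, 31], [0, 0, 0]]
    - [0, [0, 0, 0], [0, 0, 0]]
    - [0, [0, 0, 0], [0, 0, 0]]
    - [255, [0, 0, 0], [0, 0, 0]]
  squeeze: 20

```text
time_s: 13.5
ee_pos: [476.3, 128.3, 101.9]
ee_rot: [179.9, 0.2, 179.9]
force: [0.4, -0.4, -0.0]
gripper_width: 85.7
gripper_force: 0.0
```

servo_tool:
  steps:
    - [255, [0, 0, 0], [0, 0, 0]]
    - [255, [0, 0, 0], [0, 0, 0]]
    - [255, [0, 0, 0], [0, 0, 0]]
    - [255, [0, 0, 0], [0, 0, 0]]
    - [255, [0, 0, 0], [0, 0, 0]]
    - [255, [0, 0, 0], [0, 0, 0]]
    - [255, [0, 0, 0], [0, 0, 0]]
    - [255, [0, 0, 0], [0, 0, 0]]
    - [255, [0, 0, 0], [0, 0, 0]]
    - [255, [0, 0, 0], [0, 0, 0]]

```text
time_s: 14.5
ee_pos: [474.6, 128.7, 100.0]
ee_rot: [180.0, 0.0, 180.0]
force: [0.9, 0.1, 1.7]
gripper_width: 43.9
gripper_force: 20.0
```

servo_tool:
  steps:
    - [255, [0, 0, -20], [0, 0, 0]]
    - [255, [0, 0, -35], [0, 0, 0]]
    - [255, [0, 0, -45], [0, 0, 0]]
    - [255, [-7.4, -39, 0], [0, 0, 0]]
    - [255, [-7.4, -39, 0], [0, 0, 0]]
    - [255, [-7.4, -39, 0], [0, 0, 0]]
    - [255, [-7.4, -39, 0], [0, 0, 0]]
    - [255, [-7.4, -39, 0], [0, 0, 0]]
    - [255, [-7.3, -38.5, 0], [0, 0, 0]]
    - [255, [0, 0, 0], [0, 0, 0]]

```text
time_s: 15.5
ee_pos: [519.1, -109.0, 199.3]
ee_rot: [-179.9, -0.0, 179.7]
force: [-0.6, 0.5, -0.9]
gripper_width: 44.1
gripper_force: 19.9
```

servo_tool:
  steps:
    - [255, [0, 0, 0], [0, 0, 0]]
    - [255, [0, 0, 0], [0, 0, 0]]
    - [255, [0, 0, 30], [0, 0, 0]]
    - [255, [0, 0, 30], [0, 0, 0]]
    - [255, [0, 0, 20], [0, 0, 0]]
    - [255, [0, 0, 10], [0, 0, 0]]
    - [255, [0, 0, 5], [0, 0, 0]]
    - [255, [0, 0, 0], [0, 0, 0]]
    - [255, [0, 0, 0], [0, 0, 0]]
    - [255, [0, 0, 0], [0, 0, 0]]

```text
time_s: 16.5
ee_pos: [519.4, -105.0, 106.0]
ee_rot: [-180.0, 0.1, 180.0]
force: [0.4, -0.1, -1.4]
gripper_width: 44.3
gripper_force: 19.9
```

```bash
python3 - <<'E'
from h import *
st=state(); print(st["ee_pos"],st["force"],st["gripper_width"]); p=cams.grab_frame("scene"); cv2.imwrite("pics/s3.png",cv2.resize(p["color"][180:380,300:520,::-1],None,fx=2.5,fy=2.5))
E
```

```text
[ 519.35471799 -104.96169395  105.96638172] [ 0.35698153 -0.1486776  -1.41997811] 44.32558699423899
```

View pics/s3.png

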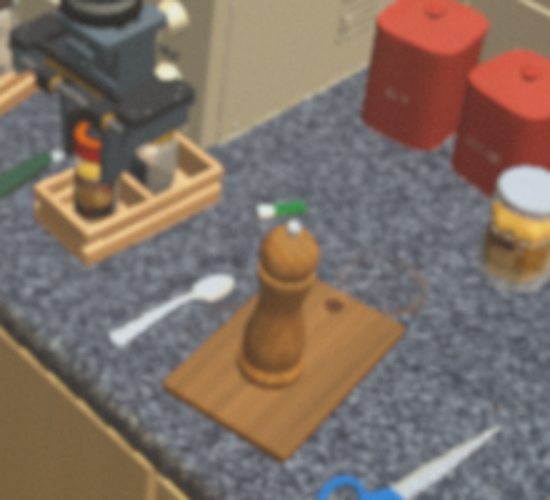

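The jar hangs in the near spice cell at (95,180) in the crop, and the mill stands on the board. I'll lower the last 6 mm, release it and go up.

servo_tool:
  steps:
    - [255, [0, 0, 2], [0, 0, 0]]
    - [255, [0, 0, 2], [0, 0, 0]]
    - [255, [0, 0, 2], [0, 0, 0]]
    - [255, [0, 0, 0.5], [0, 0, 0]]
    - [255, [0, 0, 0], [0, 0, 0]]
    - [255, [0, 0, 0], [0, 0, 0]]
    - [255, [0, 0, 0], [0, 0, 0]]
    - [255, [0, 0, 0], [0, 0, 0]]
    - [255, [0, 0, 0], [0, 0, 0]]
    - [255, [0, 0, 0], [0, 0, 0]]

```text
time_s: 17.55
ee_pos: [519.1, -104.6, 99.8]
ee_rot: [180.0, 0.1, 179.9]
force: [-3.7, 1.3, 8.4]
gripper_width: 44.4
gripper_force: 20.0
```

servo_tool:
  steps:
    - [0, [0, 0, 0], [0, 0, 0]]
    - [0, [0, 0, 0], [0, 0, 0]]
    - [0, [0, 0, 0], [0, 0, 0]]
    - [0, [0, 0, 0], [0, 0, 0]]
    - [0, [0, 0, 0], [0, 0, 0]]
    - [0, [0, 0, -30], [0, 0, 0]]
    - [0, [0, 0, -45], [0, 0, 0]]
    - [0, [0, 0, -45], [0, 0, 0]]
    - [0, [0, 0, -45], [0, 0, 0]]
    - [0, [0, 0, -45], [0, 0, 0]]

```text
time_s: 18.55
ee_pos: [518.2, -104.8, 310.3]
ee_rot: [180.0, 0.0, 180.0]
force: [1.1, 0.1, 0.9]
gripper_width: 91.0
gripper_force: 0.0
```

servo_tool:
  steps:
    - [0, [7.8, 47, -6], [0, 0, 0]]
    - [0, [7.8, 47, -6], [0, 0, 0]]
    - [0, [7.8, 47, -6], [0, 0, 0]]
    - [0, [7.8, 47, -6], [0, 0, 0]]
    - [0, [7.8, 47, -6], [0, 0, 0]]
    - [0, [7.8, 47, -6], [0, 0, 0]]
    - [0, [7.8, 47, -6], [0, 0, 0]]
    - [0, [7.8, 47, -6], [0, 0, 0]]
    - [0, [7.8, 47, -6], [0, 0, 0]]
    - [0, [7.8, 47, -6], [0, 0, 0]]

```text
time_s: 19.55
ee_pos: [440.3, 367.0, 368.6]
ee_rot: [-180.0, 0.0, 180.0]
force: [0.7, 0.5, -0.4]
gripper_width: 91.4
gripper_force: 0.0
```

```bash
python3 - <<'E'
from h import *
st=state(); p=cams.grab_frame("wrist"); save("w5",p)
print(st["ee_pos"],st["ee_rot"],st["qpos"])
for o in outline_of(p,"ketchup")[:1]:
    X=cloud(p,o["pixels"],st); print(o["confidence"],o["at"])
    for lo,hi in [(60,110),(110,140),(100,160),(175,200)]:
        s=X[(X[:,2]>lo)&(X[:,2]<hi)]; print(lo,len(s),rect(s,lo,hi), cv2.minEnclosingCircle(s[:,:2].astype(np.float32)) if len(s) else 0)
top(p,"salt_shaker",st,10)
for o in outline_of(p,"cruet_caddy")[:1]: print(o["confidence"],np.round(o["at"]),rect(cloud(p,o["pixels"],st),42,64))
q=cams.grab_frame("scene"); top(q,"jar_red",None,20); top(q,"jar_gold",None,10)
E
```

```text
[440.27793347 366.96501318 368.62227997] [-1.79993175e+02  1.12296471e-02  1.79965802e+02] [ 3.86677755e+01  1.53092031e+01  7.51877329e+01 -1.23480854e-02
  8.94985676e+01 -5.12979184e+01]
salt_shaker 0.52 top 85 circ [555.2 384.2] 31.7 16
0.61 [337. 242.] (array([532.4, 368.7]), array([154.9,  88. ]), np.float64(8.1))
jar_red 0.82 top 117 circ [ 520.8 -106.6] 23.1 257
jar_gold 0.85 top 108 circ [ 597.3 -105.1] 25.2 166
```

View pics/w5.png

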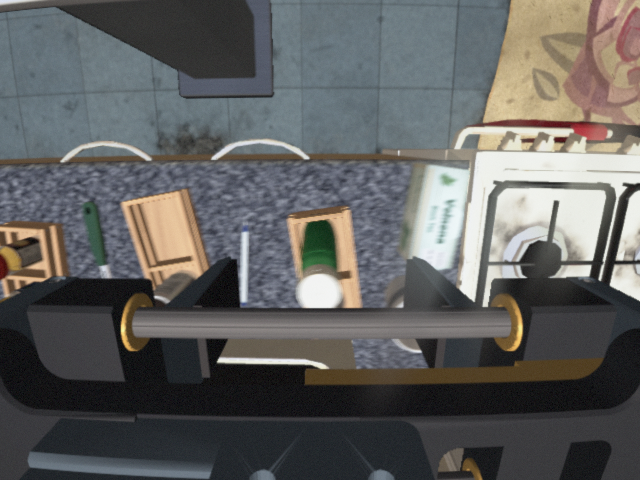

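The ketchup shows with its green body at (320,245) and white cap at (320,293); the network missed it, so I'll use depth and colour.

```bash
python3 - <<'E'
from h import *
st=state()
def near(X): return (np.abs(X[:,0]-511)<70)&(np.abs(X[:,1]-366)<50)&(X[:,2]<205)
for c in ["wrist","scene","side"]:
    p=cams.grab_frame(c); X=cloud(p,np.ones((480,640),bool),st)
    X=X[near(X)]
    s=X[(X[:,2]>172)][:,:2].astype(np.float32); 
    print(c,"cap",len(s),cv2.minEnclosingCircle(s) if len(s) else 0, "zmax",np.percentile(X[:,2],99.5))
    b=X[(X[:,2]>66)&(X[:,2]<125)]; print(" body",len(b),np.round(np.percentile(b,[1,99],0)).tolist(),rect(b,0,300))
    if c!="wrist":
        f=b[np.abs(b[:,0]-509)<30]; 
        for _ in range(3):
            k=np.polyfit(f[:,0],f[:,1],1); r=f[:,1]-np.polyval(k,f[:,0]); f=f[np.abs(r)<1.5*r.std()]
        print(" face",len(f),np.degrees(np.arctan(k[0])),np.polyval(k,511),r.std())
E
```

```text
wrist cap 1555 ((510.6617126464844, 360.5870666503906), 23.039289474487305) zmax 196.31612875341648
 body 598 [[470.0, 337.0, 67.0], [503.0, 384.0, 125.0]] (array([484.3, 363.5]), array([52. , 28.8]), np.float64(76.69))
scene cap 227 ((512.2945556640625, 354.93902587890625), 27.619211196899414) zmax 196.51873192587453
 body 497 [[473.0, 328.0, 66.0], [551.0, 367.0, 124.0]] (array([509.6, 341.7]), array([80.8, 42.6]), np.float64(-19.6))
 face 261 -4.099511848277714 334.942388294486 2.8699681023513626
side cap 467 ((512.6061401367188, 363.171630859375), 25.70326042175293) zmax 197.80319969069998
 body 856 [[474.0, 365.0, 67.0], [550.0, 391.0, 124.0]] (array([510.7, 376.3]), array([78.5, 35.4]), np.float64(1.06))
 face 431 6.531061468568016 386.05313230032937 1.643199000258766
```

```bash
cat > kfit.py <<'E'
from h import *
from scipy.optimize import least_squares
def yawfit(c0,cams_,st,z0=66,z1=110,yaw0=8):
    P=[]
    for c in cams_:
        p=cams.grab_frame(c); z=p["z_map"]; g=cv2.morphologyEx(z,cv2.MORPH_GRADIENT,np.ones((3,3)))
        X=cloud(p,g<14,st); X=X[(np.hypot(X[:,0]-c0[0],X[:,1]-c0[1])<52)&(X[:,2]>z0)&(X[:,2]<z1)]; P.append(X[:,:2]); print(c,len(X))
    def res(v):
        th,n=v[0],v[1]; c,s=np.cos(th),np.sin(th); R=[]
        for i,X in enumerate(P):
            d=X-c0-v[2+2*i:4+2*i]; a=np.abs(d@[c,s])/44; b=np.abs(d@[-s,c])/26.5
            q=(a**n+b**n)**(1/n); R.append((q-1)*np.linalg.norm(d,axis=1)/q*np.sqrt(200/max(len(X),1)))
        return np.concatenate(R+[np.array(v[2:])*5])
    for n in (2.2,4):
        r=least_squares(res,np.r_[np.radians(yaw0),n,np.zeros(2*len(P))],loss="soft_l1",bounds=([-1,1.8]+[-8]*2*len(P),[1,8]+[8]*2*len(P)))
        print("yaw",round(np.degrees(r.x[0]),2),"n",round(r.x[1],2),np.round(r.x[2:],1),round(r.cost,1))
    return P
E
python3 - <<'E'
from kfit import *
st=state(); c0=np.array([510.7,360.6])
P=yawfit(c0,["wrist","scene","side"],st)
yawfit(c0,["wrist"],st,60,140); yawfit(c0,["side"],st); yawfit(c0,["scene"],st)
I=np.full((600,600,3),255,np.uint8)
for X,col in zip(P,[(255,0,0),(0,160,0),(0,0,255)]):
    for x,y in (X-c0)*5+300: cv2.circle(I,(int(y),int(x)),1,col,-1)
cv2.imwrite("pics/kx.png",I)
E
```

```text
wrist 245
scene 188
side 569
yaw 8.13 n 2.15 [ 4.5  1.6  8.  -1.1  0.   0.8] 916.6
yaw 8.13 n 2.15 [ 4.5  1.6  8.  -1.1  0.   0.8] 916.6
wrist 543
yaw 4.6 n 2.04 [ 7.1 -0. ] 513.3
yaw 4.6 n 2.04 [ 7.1 -0. ] 513.3
side 540
yaw 8.82 n 2.09 [-0.1  0.9] 321.6
yaw 8.82 n 2.09 [-0.1  0.9] 321.6
scene 160
yaw 7.65 n 2.5 [ 8.  -0.3] 400.9
yaw 7.65 n 2.5 [ 8.  -0.3] 400.9
```

View pics/kx.png

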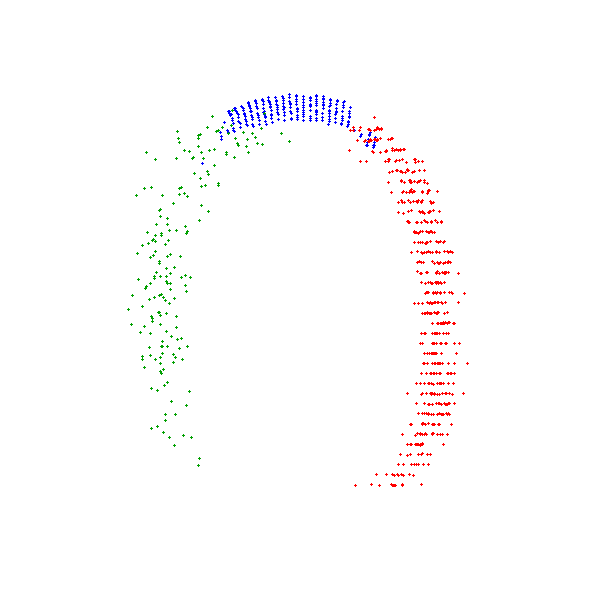

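The plotted slice is an elliptical body with its long side roughly along x, yaw about 8°. The cap centre is at (510.7, 360.6). Now gripping the cap.

servo_tool:
  steps:
    - [0, [-35.2, -3.2, 0], [0, 0, 0]]
    - [0, [-35.2, -3.2, 0], [0, 0, 0]]
    - [0, [0, 0, 35], [0, 0, 0]]
    - [0, [0, 0, 40], [0, 0, 0]]
    - [0, [0, 0, 45], [0, 0, 0]]
    - [0, [0, 0, 40], [0, 0, 0]]
    - [0, [0, 0, 16.6], [0, 0, 0]]
    - [0, [0, 0, 0], [0, 0, 0]]
    - [0, [0, 0, 0], [0, 0, 0]]
    - [0, [0, 0, 0], [0, 0, 0]]
  squeeze: 45

```text
time_s: 21.35
ee_pos: [512.3, 359.4, 193.8]
ee_rot: [179.9, 0.2, 180.0]
force: [0.1, 0.1, 0.1]
gripper_width: 91.0
gripper_force: 0.0
```

servo_tool:
  steps:
    - [255, [0, 0, 0], [0, 0, 0]]
    - [255, [0, 0, 0], [0, 0, 0]]
    - [255, [0, 0, 0], [0, 0, 0]]
    - [255, [0, 0, 0], [0, 0, 0]]
    - [255, [0, 0, 0], [0, 0, 0]]
    - [255, [0, 0, 0], [0, 0, 0]]
    - [255, [0, 0, 0], [0, 0, 0]]
    - [255, [0, 0, 0], [0, 0, 0]]
    - [255, [0, 0, 0], [0, 0, 0]]
    - [255, [0, 0, 0], [0, 0, 0]]

```text
time_s: 22.35
ee_pos: [511.4, 359.0, 191.9]
ee_rot: [180.0, 0.0, 179.9]
force: [-0.4, 0.7, 0.1]
gripper_width: 45.2
gripper_force: 45.0
```

servo_tool:
  steps:
    - [255, [0, 0, -15], [0, 0, 0]]
    - [255, [0, 0, -25], [0, 0, 0]]
    - [255, [0, 0, -30], [0, 0, 0]]
    - [255, [0, 0, -25], [0, 0, 0]]
    - [255, [3, -20, 0], [0, 0, 0]]
    - [255, [4, -35, 0], [0, 0, 0]]
    - [255, [5, -40, 0], [0, 0, 0]]
    - [255, [5, -40, 0], [0, 0, 0]]
    - [255, [5, -40, 0], [0, 0, 0]]
    - [255, [4, -35, 0], [0, 0, 0]]

```text
time_s: 23.35
ee_pos: [484.0, 146.4, 286.1]
ee_rot: [-179.9, -0.1, 179.9]
force: [0.3, -0.1, -2.5]
gripper_width: 46.0
gripper_force: 45.0
```

servo_tool:
  steps:
    - [255, [0, -23.3, 0], [0, 0, 0]]
    - [255, [0, 0, 0], [0, 0, -0.035]]
    - [255, [0, 0, 0], [0, 0, 0]]
    - [255, [0, 0, 0], [0, 0, 0]]
    - [255, [0, 0, 10], [0, 0, 0]]
    - [255, [0, 0, 5], [0, 0, 0]]
    - [255, [0, 0, 0], [0, 0, 0]]
    - [255, [0, 0, 0], [0, 0, 0]]
    - [255, [0, 0, 0], [0, 0, 0]]
    - [255, [0, 0, 0], [0, 0, 0]]

```text
time_s: 24.35
ee_pos: [485.4, 125.5, 272.1]
ee_rot: [180.0, 0.0, -178.0]
force: [-0.1, -1.2, -3.6]
gripper_width: 45.4
gripper_force: 45.0
```

```bash
python3 - <<'E'
from kfit import *
st=state(); print(st["ee_pos"],st["ee_rot"],st["force"],st["gripper_width"])
c0=np.array([484.8,125.7]); P=yawfit(c0,["side"],st,140,180,9.7); yawfit(c0,["scene","side"],st,140,180,9.7); yawfit(c0,["scene","side","wrist"],st,110,170,9.7)
p=cams.grab_frame("scene"); X=cloud(p,np.ones((480,640),bool)); X=X[np.hypot(X[:,0]-484.8,X[:,1]-125.7)<60]
cv2.imwrite("pics/s4.png",cv2.resize(p["color"][110:270,180:380,::-1],None,fx=3,fy=3))
p=cams.grab_frame("wrist"); 
for o in outline_of(p,"sauce_caddy")[:1]: print(o["confidence"],rect(cloud(p,o["pixels"],st),42,52))
E
```

```text
[485.36124347 125.52339598 272.08053863] [ 1.79992267e+02  3.00204448e-02 -1.78033149e+02] [-0.10791553 -1.23494526 -3.61928272] 45.3573145294423
side 423
yaw 11.45 n 2.17 [0.1 0.9] 386.3
yaw 11.45 n 2.17 [0.1 0.9] 386.3
scene 251
side 457
yaw 10.23 n 2.15 [4.7 2.  0.2 1.1] 728.1
yaw 10.23 n 2.15 [4.7 2.  0.2 1.1] 728.1
scene 425
side 702
wrist 358
yaw 10.13 n 2.37 [4.7 1.5 0.7 1.4 3.1 1.7] 874.6
yaw 10.13 n 2.37 [4.7 1.5 0.7 1.4 3.1 1.7] 874.6
0.91 (array([496.3, 127.8]), array([133.7,  88.1]), np.float64(9.8))
```

View pics/s4.png

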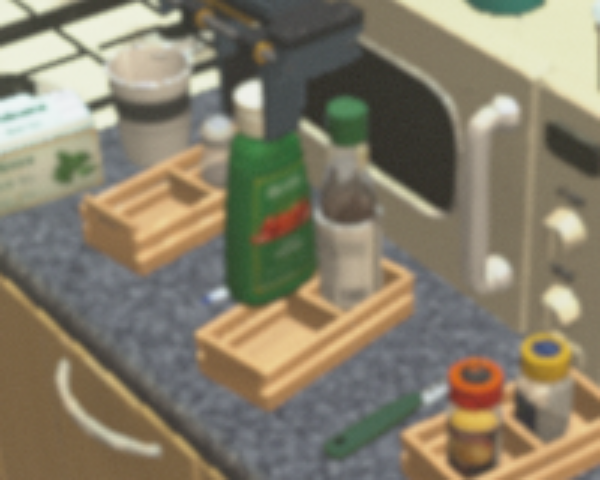

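The ketchup hangs upright over the near sauce cell with yaw about 10°, matching the caddy. I'll lower it in.

servo_tool:
  steps:
    - [255, [0, 0, 15], [0, 0, 0]]
    - [255, [0, 0, 20], [0, 0, 0]]
    - [255, [0, 0, 20], [0, 0, 0]]
    - [255, [0, 0, 12], [0, 0, 0]]
    - [255, [0, 0, 5], [0, 0, 0]]
    - [255, [0, 0, 2], [0, 0, 0]]
    - [255, [0, 0, 0], [0, 0, 0]]
    - [255, [0, 0, 0], [0, 0, 0]]
    - [255, [0, 0, 0], [0, 0, 0]]
    - [255, [0, 0, 0], [0, 0, 0]]

```text
time_s: 25.8
ee_pos: [485.4, 125.5, 198.3]
ee_rot: [180.0, 0.1, -178.0]
force: [0.2, 0.2, -2.6]
gripper_width: 45.4
gripper_force: 45.0
```

servo_tool:
  steps:
    - [255, [0, 0, 2], [0, 0, 0]]
    - [255, [0, 0, 2], [0, 0, 0]]
    - [255, [0, 0, 1.5], [0, 0, 0]]
    - [255, [0, 0, 1], [0, 0, 0]]
    - [255, [0, 0, 0], [0, 0, 0]]
    - [255, [0, 0, 0], [0, 0, 0]]
    - [255, [0, 0, 0], [0, 0, 0]]
    - [255, [0, 0, 0], [0, 0, 0]]
    - [255, [0, 0, 0], [0, 0, 0]]
    - [255, [0, 0, 0], [0, 0, 0]]

```text
time_s: 26.8
ee_pos: [485.4, 125.5, 191.8]
ee_rot: [180.0, 0.0, -178.0]
force: [-1.2, 0.5, 5.9]
gripper_width: 45.2
gripper_force: 45.0
```

servo_tool:
  steps:
    - [0, [0, 0, 0], [0, 0, 0]]
    - [0, [0, 0, 0], [0, 0, 0]]
    - [0, [0, 0, 0], [0, 0, 0]]
    - [0, [0, 0, 0], [0, 0, 0]]
    - [0, [0, 0, 0], [0, 0, 0]]
    - [0, [0, 0, -30], [0, 0, 0]]
    - [0, [0, 0, -45], [0, 0, 0]]
    - [0, [0, 0, -45], [0, 0, 0]]
    - [0, [0, 0, -30], [0, 0, 0.035]]
    - [0, [0, -31, 0], [0, 0, 0]]

```text
time_s: 27.8
ee_pos: [487.3, 96.5, 346.2]
ee_rot: [179.8, 0.6, -179.9]
force: [0.4, -0.5, -0.2]
gripper_width: 91.0
gripper_force: 0.0
```

servo_tool:
  steps:
    - [0, [0, -45, 0], [0, 0, 0]]
    - [0, [0, -45, 0], [0, 0, 0]]
    - [0, [0, -45, 0], [0, 0, 0]]
    - [0, [0, -45, 0], [0, 0, 0]]
    - [0, [0, -45, 0], [0, 0, 0]]
    - [0, [0, -45, 0], [0, 0, 0]]
    - [0, [0, -45, 0], [0, 0, 0]]
    - [0, [0, -45, 0], [0, 0, 0]]
    - [0, [0, -45, 0], [0, 0, 0]]
    - [0, [0, -45, 0], [0, 0, 0]]

```text
time_s: 28.8
ee_pos: [484.5, -357.4, 341.2]
ee_rot: [180.0, 0.0, 179.9]
force: [-0.0, -0.1, -0.4]
gripper_width: 91.3
gripper_force: 0.0
```

```bash
python3 - <<'E'
from h import *
st=state(); print(st["ee_pos"],st["ee_rot"],st["qpos"]); p=cams.grab_frame("wrist"); X=cloud(p,np.ones((480,640),bool),st)
X=X[(np.hypot(X[:,0]-510,X[:,1]+356)<45)&(X[:,2]<185)]; s=X[(X[:,2]>135)]; print(len(s),cv2.minEnclosingCircle(s[:,:2].astype(np.float32)) if len(s) else 0)
top(p,"pepper_mill",st,35)
p=cams.grab_frame("scene"); cv2.imwrite("pics/s5.png",cv2.resize(p["color"][110:350,180:460,::-1],None,fx=2.5,fy=2.5))
E
```

```text
[ 484.51386745 -357.44488535  341.17949254] [1.79984971e+02 8.67433544e-03 1.79940314e+02] [-3.75210275e+01  1.84086826e+01  7.45893124e+01  1.72289228e-02
  8.70042608e+01 -1.27462243e+02]
1773 ((509.3856506347656, -355.4067687988281), 24.916404724121094)
pepper_mill 0.56 top 183 circ [ 509.3 -355.2] 24.8 1693
```

View pics/s5.png

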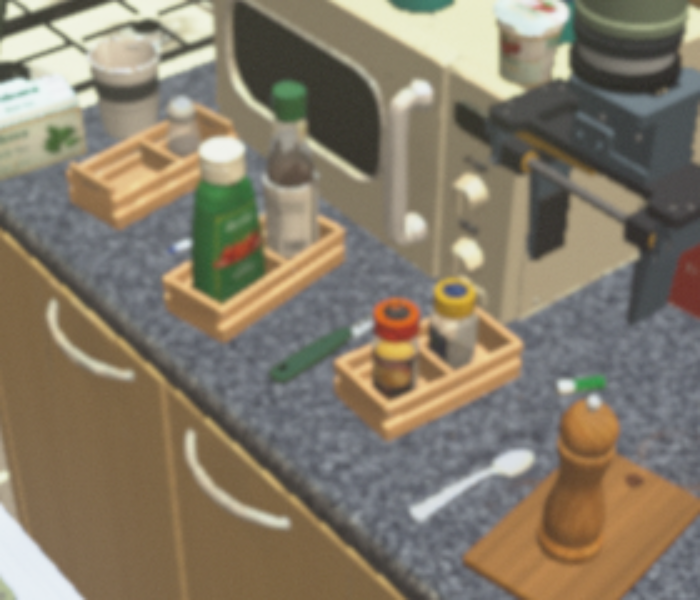

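Ketchup, red jar and all the partners stand correctly. The mill is at (585,470) in the crop, head at (509.4, -355.3). Next I'll pick it up.

servo_tool:
  steps:
    - [0, [-25, 1, 0], [0, 0, 0]]
    - [0, [0, 0, 35], [0, 0, 0]]
    - [0, [0, 0, 40], [0, 0, 0]]
    - [0, [0, 0, 45], [0, 0, 0]]
    - [0, [0, 0, 40], [0, 0, 0]]
    - [0, [0, 0, 24], [0, 0, 0]]
    - [0, [0, 0, 0], [0, 0, 0]]
    - [0, [0, 0, 0], [0, 0, 0]]
    - [0, [0, 0, 0], [0, 0, 0]]
    - [255, [0, 0, 0], [0, 0, 0]]
  squeeze: 25

```text
time_s: 29.95
ee_pos: [510.8, -355.0, 159.5]
ee_rot: [-179.9, 0.2, 180.0]
force: [-0.5, 0.1, 0.3]
gripper_width: 86.1
gripper_force: 0.0
```

servo_tool:
  steps:
    - [255, [0, 0, 0], [0, 0, 0]]
    - [255, [0, 0, 0], [0, 0, 0]]
    - [255, [0, 0, 0], [0, 0, 0]]
    - [255, [0, 0, 0], [0, 0, 0]]
    - [255, [0, 0, 0], [0, 0, 0]]
    - [255, [0, 0, 0], [0, 0, 0]]
    - [255, [0, 0, 0], [0, 0, 0]]
    - [255, [0, 0, 0], [0, 0, 0]]
    - [255, [0, 0, 0], [0, 0, 0]]
    - [255, [0, 0, 0], [0, 0, 0]]

```text
time_s: 30.95
ee_pos: [509.8, -354.5, 157.3]
ee_rot: [180.0, -0.0, 180.0]
force: [1.1, 0.1, 0.6]
gripper_width: 46.8
gripper_force: 25.0
```

servo_tool:
  steps:
    - [255, [0, 0, -20], [0, 0, 0]]
    - [255, [0, 0, -35], [0, 0, 0]]
    - [255, [0, 0, -40], [0, 0, 0]]
    - [255, [0, 0, -40], [0, 0, 0]]
    - [255, [0, 0, -40], [0, 0, 0]]
    - [255, [0, 0, -40], [0, 0, 0]]
    - [255, [0, 25, 0], [0, 0, 0]]
    - [255, [0, 40, 0], [0, 0, 0]]
    - [255, [0, 42, 0], [0, 0, 0]]
    - [255, [0, 42, 0], [0, 0, 0]]

```text
time_s: 31.95
ee_pos: [509.6, -204.3, 371.6]
ee_rot: [180.0, -0.0, 179.9]
force: [1.0, 0.2, -1.1]
gripper_width: 46.7
gripper_force: 25.0
```

servo_tool:
  steps:
    - [255, [0, 45, 0], [0, 0, 0]]
    - [255, [0, 45, 0], [0, 0, 0]]
    - [255, [0, 45, 0], [0, 0, 0]]
    - [255, [0, 45, 0], [0, 0, 0]]
    - [255, [0, 45, 0], [0, 0, 0]]
    - [255, [0, 45, 0], [0, 0, 0]]
    - [255, [0, 45, 0], [0, 0, 0]]
    - [255, [0, 45, 0], [0, 0, 0]]
    - [255, [0, 45, 0], [0, 0, 0]]
    - [255, [0, 45, 0], [0, 0, 0]]

```text
time_s: 32.95
ee_pos: [509.9, 246.2, 371.9]
ee_rot: [-180.0, -0.0, 180.0]
force: [0.7, -0.2, -2.3]
gripper_width: 46.4
gripper_force: 25.0
```

servo_tool:
  steps:
    - [255, [-0.5, 45, 0], [0, 0, 0]]
    - [255, [-0.5, 45, 0], [0, 0, 0]]
    - [255, [0, 31, 0], [0, 0, 0]]
    - [255, [0, 0, 0], [0, 0, 0]]
    - [255, [0, 0, 0], [0, 0, 0]]
    - [255, [0, 0, 25], [0, 0, 0]]
    - [255, [0, 0, 35], [0, 0, 0]]
    - [255, [0, 0, 40], [0, 0, 0]]
    - [255, [0, 0, 25], [0, 0, 0]]
    - [255, [0, 0, 0], [0, 0, 0]]

```text
time_s: 33.95
ee_pos: [509.7, 362.5, 243.4]
ee_rot: [-179.7, -0.4, 179.9]
force: [-0.8, -0.9, -1.7]
gripper_width: 46.4
gripper_force: 25.0
```

```bash
python3 - <<'E'
from h import *
st=state(); print(st["ee_pos"],st["ee_rot"],st["force"],st["gripper_width"]); 
p=cams.grab_frame("wrist")
for o in outline_of(p,"cruet_caddy")[:1]: print(o["confidence"],rect(cloud(p,o["pixels"],st),42,64))
p=cams.grab_frame("scene"); cv2.imwrite("pics/s6.png",cv2.resize(p["color"][80:270,170:370,::-1],None,fx=3,fy=3)); top(p,"pepper_mill",None,35)
E
```

```text
[509.74508622 362.47894029 243.36043426] [-179.67793248   -0.41641594  179.85548829] [-0.77098045 -0.9489712  -1.67519697] 46.394259777249616
0.74 (array([551.3, 371.4]), array([192.5,  88.1]), np.float64(8.07))
pepper_mill 0.95 top 262 circ [503.9 353.7] 29.7 110
```

View pics/s6.png

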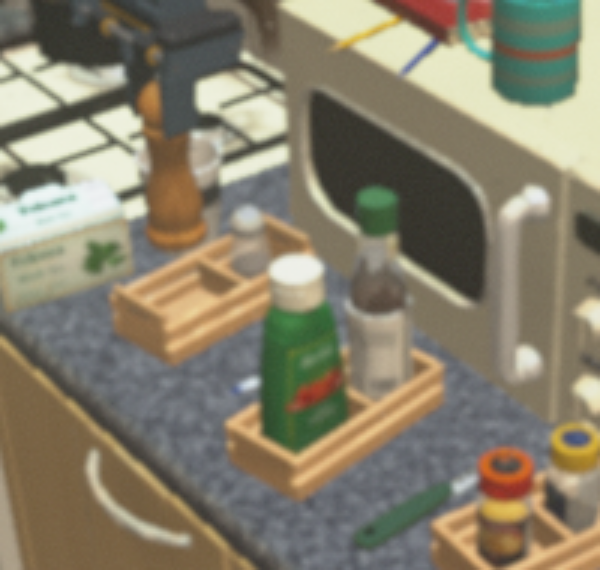

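The mill hangs upright over the near cruet cell at (175,190) in the crop. Lowering it in, with the last part slow.

servo_tool:
  steps:
    - [255, [0, 0, 0], [0, 0, 0]]
    - [255, [0, 0, 0], [0, 0, 0]]
    - [255, [0, 0, 20], [0, 0, 0]]
    - [255, [0, 0, 25], [0, 0, 0]]
    - [255, [0, 0, 25], [0, 0, 0]]
    - [255, [0, 0, 15], [0, 0, 0]]
    - [255, [0, 0, 3], [0, 0, 0]]
    - [255, [0, 0, 0], [0, 0, 0]]
    - [255, [0, 0, 0], [0, 0, 0]]
    - [255, [0, 0, 0], [0, 0, 0]]

```text
time_s: 35.15
ee_pos: [512.0, 365.9, 160.8]
ee_rot: [179.9, 0.1, 180.0]
force: [0.0, 0.3, -1.3]
gripper_width: 46.5
gripper_force: 25.0
```

servo_tool:
  steps:
    - [255, [0, 0, 3], [0, 0, 0]]
    - [255, [0, 0, 2], [0, 0, 0]]
    - [255, [0, 0, 2], [0, 0, 0]]
    - [255, [0, 0, 1.5], [0, 0, 0]]
    - [255, [0, 0, 1], [0, 0, 0]]
    - [255, [0, 0, 0], [0, 0, 0]]
    - [255, [0, 0, 0], [0, 0, 0]]
    - [255, [0, 0, 0], [0, 0, 0]]
    - [255, [0, 0, 0], [0, 0, 0]]
    - [255, [0, 0, 0], [0, 0, 0]]

```text
time_s: 36.15
ee_pos: [511.9, 365.6, 151.2]
ee_rot: [179.9, 0.1, 180.0]
force: [-1.0, 0.2, 5.7]
gripper_width: 46.6
gripper_force: 25.0
```

servo_tool:
  steps:
    - [0, [0, 0, 0], [0, 0, 0]]
    - [0, [0, 0, 0], [0, 0, 0]]
    - [0, [0, 0, 0], [0, 0, 0]]
    - [0, [0, 0, 0], [0, 0, 0]]
    - [0, [0, 0, 0], [0, 0, 0]]
    - [0, [0, 0, -30], [0, 0, 0]]
    - [0, [0, 0, -45], [0, 0, 0]]
    - [0, [0, 0, -45], [0, 0, 0]]
    - [0, [0, 0, -45], [0, 0, 0]]
    - [0, [0, 0, -35], [0, 0, 0]]

```text
time_s: 37.15
ee_pos: [511.5, 365.5, 353.1]
ee_rot: [179.9, 0.2, 180.0]
force: [0.9, 0.5, -1.3]
gripper_width: 91.4
gripper_force: 0.0
```

servo_tool:
  steps:
    - [0, [40, 0, 0], [0, 0, 0]]
    - [0, [40, 0, 0], [0, 0, 0]]
    - [0, [20, 0, 0], [0, 0, 0]]
    - [0, [0, 0, 0], [0, 0, 0]]
    - [0, [0, 0, 0], [0, 0, 0]]
    - [0, [0, 0, 0], [0, 0, 0]]
    - [0, [0, 0, 0], [0, 0, 0]]
    - [0, [0, 0, 0], [0, 0, 0]]
    - [0, [0, 0, 0], [0, 0, 0]]
    - [0, [0, 0, 0], [0, 0, 0]]

```text
time_s: 38.15
ee_pos: [411.7, 365.4, 349.7]
ee_rot: [-180.0, -0.0, 179.9]
force: [0.1, 0.1, 0.2]
gripper_width: 91.4
gripper_force: 0.0
```

```bash
python3 - <<'E'
from h import *
st=state(); print(st["ee_pos"])
p=cams.grab_frame("scene"); cv2.imwrite("pics/s7.png",cv2.resize(p["color"][100:320,170:430,::-1],None,fx=2.7,fy=2.7))
top(p,"pepper_mill",None,35); top(p,"jar_red",None,20); top(p,"ketchup",None,20)
E
```

```text
[411.70033169 365.44356173 349.69307914]
pepper_mill 0.58 top 173 circ [511.3 354.3] 23.4 212
jar_red 0.56 top 117 circ [ 521.8 -106.2] 24.8 268
ketchup 0.65 top 196 circ [483.2 124.4] 25.3 223
```

View pics/s7.png

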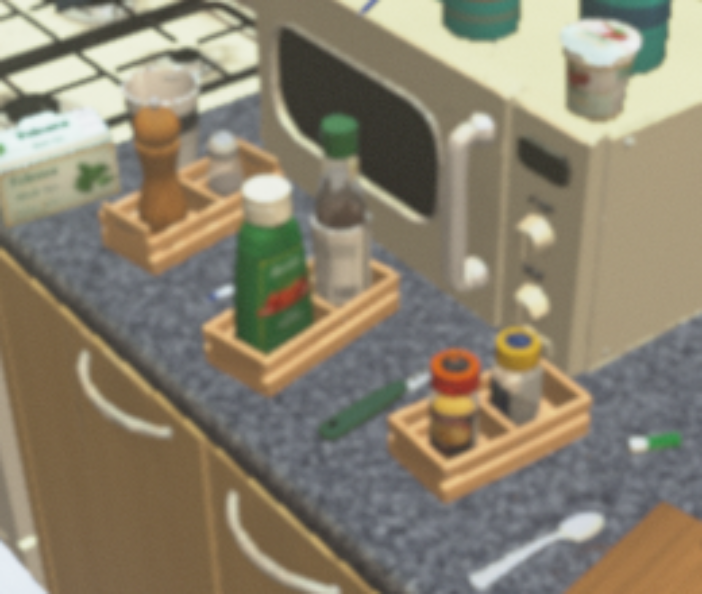

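All three things stand upright beside their partners: mill (160,170), ketchup (270,270), red jar (455,400). The board is empty and the arm is clear, so I'm handing in.

```bash
python3 -c "
from workcell import ticket
print(ticket.job_done())"
```

```text
the job is handed in; nothing more can be done
None
```

The job is handed in after about 38 s of arm time: the last picture showed the pepper mill, red-capped jar and ketchup each upright in the near cell beside its partner, the three partners in their far cells, and the board empty.

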